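Snap the bolt tub's lid shut all round

ROBOT

A 6-joint arm with a two-finger parallel gripper is mounted at the origin on the work surface. World frame = base frame: x ahead of the robot, y to its left, z up, the work surface at z = 0. Lengths are in mm, angles in rad, forces in N, time in s.
With the tool pointing down it reaches from about 400 to 925 mm from the base axis. Payload 3.4 kg.
Tool frame: the origin (TCP) lies between the finger pads; the fingertips stand 17 mm ahead of it and the grasp point (between the pads) lies 2 mm behind it (bot.tip_reach is the distance from the TCP to the fingertips, in mm); z points along the fingers, y is the line along which they close (so a half turn about z gives the same grasp; the last joint's range is limited). The gripper opens to 85 mm and grips with 20 to 120 N. Pads are 22 mm wide; open, the fingers measure 114 mm over their backs; the gripper's body (76 mm by 85 mm) begins 54 mm behind the grasp point. The pads swing forward as they close: fully open they stand 13 mm farther back than shut.
Start: joints at [1.268, 0.307, 1.506, -0, 1.328, -0.073], TCP at [130.999, 559.884, 248.305] pointing down, gripper open.
Joint ranges: [-3.12, 3.12], [-1.05, 2.28], [0.14, 2.33], [-1.42, 4.57], [0.1, 2.73], [-2.68, 2.68]. Speed limits (rad/s): [2.57, 2.57, 3.14, 3.14, 3.14, 3.14].

INTERFACE

Orientations are given as a unit quaternion [x, y, z, w].
In Python, from plant import bot gives the robot as it stands.
- The arm moves only by the tool arm_command, never from a script. Its arguments are lists of equal length, an entry for each row: "rot": the turn, a rotation vector about the tool's x, y, z in rad, a list of three; "travel": the shift along the tool's x, y, z in mm, a list of three; "fingers": the finger opening in mm, from 0 to 85.4. In form: {"rot": [[ax, ay, az], ...], "travel": [[tx, ty, tz], ...], "fingers": [fingers, ...]}. A call has 1 to 10 rows; each row shifts and turns the commanded pose from where the row before left it, along the tool's axes as they then stand; what a row does not reach is not made up. A row lasts 1/12 s, in which the tool goes at most 41.7 mm and 7.16 degrees, less where a joint would pass 70% of its speed; a pose out of reach is approached as far as the arm can. A call with a gripper value outside its range is refused whole. The fingers move at their own pace and stop on an object; "squeeze" is the grip in N (left out, the last holds). Time passes only in rows, so rows that do not move let the fingers close. It gives the time, the measured TCP pose, the force, the opening and the grip force at its end, in the units of the state.
- bot.get_obs(): the state, without advancing time (a new reading comes with each control period).
- bot.read_camera(name): name is "side" or "top"; returns a dict with "img" (400x640x3 uint8, red, green, blue), "K" (3x3 intrinsics, pixels), "cam_to_world" (4x4, takes a point from camera to world coordinates). Camera axes: x right, y down, z forward; pixel columns grow to the right and rows downward; lengths in mm; the calibration is good to about 2 mm. A picture is of the moment at which its call begins. There is no depth.
- bot.close_job(): hands the job in; it is judged then, once.
The state is a dict: "time_s": time; "qpos": joint angles; "joint_velocities": joint speeds; "effort": joint torques, N m; "tool_pos": TCP position; "eef_rot": TCP orientation; "force": force on the tool from outside, world axes, zero at the start; "torque": the same for the moment, N m; "finger_gap": finger opening in mm; "gripper_force": force on a finger pad.
Only numpy, scipy, OpenCV 4.12 (cv2) and the standard library are available. Lean on these libraries where they do the work, as an engineer would, in place of code of your own. Each camera call takes 0.05 s, during which the arm holds its last target. There are 200 camera calls.

TASK

The white lid on the clear tub of bolts is not closed properly: its four rim sections are still sprung up. Press down around the rim with the fingertips, section by section, until all four sides have clicked shut and lie flush, pressing firmly but without slamming. Only press: do not grasp, lift, tip or shove the tub, and leave the jar, the padlock and the carton where they are.

Things in the scene. Friction and masses are not known exactly. Their poses are not given: they have to be found in the camera images.
- tub: Loose clear-plastic tub full of bolts, 180 mm (x, long) by 130 mm (y) by 76 mm high, about 2 kg, closed by an opaque white snap lid; it stands on the counter, its position and turn vary. Origin: centre of its underside, z up. The lid measures 188 by 138 mm: a fixed centre panel 120 by 70 mm (its top 79 mm above the counter) framed by four rim sections 34 mm wide with mitred corners; a fully shut section's top lies 80 mm above the counter.
- lid_center (a point): Middle of the top of the lid's fixed centre panel; axes as the tub's.
- rim_front (a joint): Rim section on the short side that faces the tub's own -x, a flap hinged along the edge of the centre panel. Joint value in rad, growing as it is pressed: 0 = sprung up (outer edge about 10 mm high), 0.30 = clicked shut and flush. Pressed at its point it resists with up to about 8 N; past about 0.22 it snaps shut by itself and stays, let go before that it springs up again. It starts sprung up.
- rim_front_press (a point): Where to press the front rim section: mid-length on its upper face, 24 mm outward from its hinge line and 10 mm in from its outer edge. It moves with the section; its x axis points outward and z out of its upper face. When shut it lies 80 mm above the counter, 84 mm from the tub's axis.
- rim_back (a joint): Rim section on the short side at the tub's own +x, a flap hinged along the edge of the centre panel. Joint value in rad, growing as it is pressed: 0 = sprung up (outer edge about 10 mm high), 0.30 = clicked shut and flush. Pressed at its point it resists with up to about 8 N; past about 0.22 it snaps shut by itself and stays, let go before that it springs up again. It starts sprung up.
- rim_back_press (a point): Where to press the back rim section: mid-length on its upper face, 24 mm outward from its hinge line and 10 mm in from its outer edge. It moves with the section; its x axis points outward and z out of its upper face. When shut it lies 80 mm above the counter, 84 mm from the tub's axis.
- rim_left (a joint): Rim section on the long side at the tub's own +y, a flap hinged along the edge of the centre panel. Joint value in rad, growing as it is pressed: 0 = sprung up (outer edge about 10 mm high), 0.30 = clicked shut and flush. Pressed at its point it resists with up to about 8 N; past about 0.22 it snaps shut by itself and stays, let go before that it springs up again. It starts sprung up.
- rim_left_press (a point): Where to press the left rim section: mid-length on its upper face, 24 mm outward from its hinge line and 10 mm in from its outer edge. It moves with the section; its x axis points outward and z out of its upper face. When shut it lies 80 mm above the counter, 59 mm from the tub's axis.
- rim_right (a joint): Rim section on the long side at the tub's own -y, a flap hinged along the edge of the centre panel. Joint value in rad, growing as it is pressed: 0 = sprung up (outer edge about 10 mm high), 0.30 = clicked shut and flush. Pressed at its point it resists with up to about 8 N; past about 0.22 it snaps shut by itself and stays, let go before that it springs up again. It starts sprung up.
- rim_right_press (a point): Where to press the right rim section: mid-length on its upper face, 24 mm outward from its hinge line and 10 mm in from its outer edge. It moves with the section; its x axis points outward and z out of its upper face. When shut it lies 80 mm above the counter, 59 mm from the tub's axis.
- jar: Bystander: loose amber glass jar with a steel cap, 60 mm across, 85 mm high, origin at the centre of its underside.
- padlock: Bystander: loose brass padlock standing upright, 26 by 48 mm, 72 mm high with its steel shackle, origin at the centre of its underside.
- carton: Bystander: loose cardboard screw carton 60 by 95 by 45 mm, origin at the centre of its underside.

How it is judged:
By the outcome, as a careful person would: the job done as asked, in the order asked, and still so for the second after the job is handed in, with the robot touching nothing.
It also fails if it takes over 48 s, if anything falls off the work surface, if the arm or the gripper's body presses on something with over 40 N, if the wrist force passes 120 N, or if a joint passes its speed limit or range.

## Working session

There is one attempt and no reset: what is moved stays moved. The work goes in short steps, Python scripts to look and compute and a tool call to move; the robot and the scene stay as the last step left them, time stands still between calls to the robot, and variables do not carry over. Pictures are saved under pics/ and viewed, at most 10 in all, crops included, and the job is handed in when it is done.

Besides the shell and the picture viewer there is one more tool, called after "Emit:" by a JSON object that holds its "name" and its "arguments", one argument or row to a line. arm_command: Moves the arm, as the interface text tells. Its arguments: {"type":"object","properties":{"rot":{"type":"array"},"travel":{"type":"array"},"fingers":{"type":"array"},"squeeze":{"type":"number"}},"required":["rot","travel","fingers"]}

```bash
mkdir -p pics
python3 - <<'E'
from plant import bot
import cv2,numpy as np
for n in("top","side"):
    c=bot.read_camera(n);cv2.imwrite(f"pics/{n}0.png",c["img"][:,:,::-1]);print(n,c["K"].tolist(),np.round(c["cam_to_world"],3).tolist())
o=bot.get_obs();print(o["time_s"],o["tool_pos"],o["eef_rot"],o["force"],o["finger_gap"],bot.tip_reach)
E
```

```text
top [[361.71960245030834, 0.0, 316.7328555680152], [0.0, 361.71960245030834, 202.47935058948443], [0.0, 0.0, 1.0]] [[0.054, -0.975, 0.217, 475.801], [-0.999, -0.053, 0.011, 32.532], [0.001, -0.218, -0.976, 795.732], [0.0, 0.0, 0.0, 1.0]]
side [[400.8896838447343, 0.0, 311.8318757763072], [0.0, 400.8896838447343, 195.73658785769933], [0.0, 0.0, 1.0]] [[0.898, -0.307, 0.315, 355.3], [-0.44, -0.657, 0.613, -467.814], [0.019, -0.689, -0.725, 674.837], [0.0, 0.0, 0.0, 1.0]]
0.1 [130.81288108 559.29675146 247.44893448] [ 1.14653431e-01  9.93405098e-01 -9.32774160e-04 -1.79838314e-04] [0.55013169 0.13921333 0.44414047] 85.44136926306552 17.0
```

View pics/top0.png

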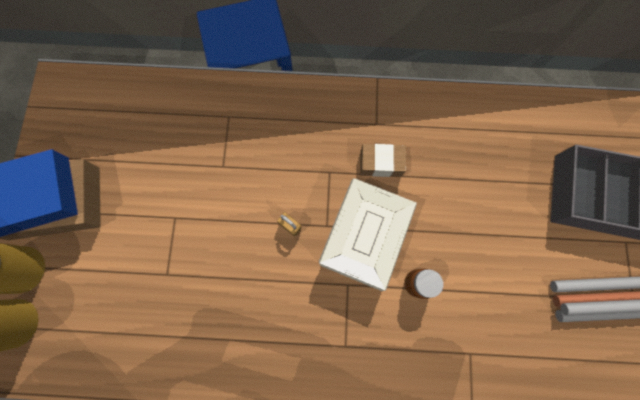

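View pics/side0.png

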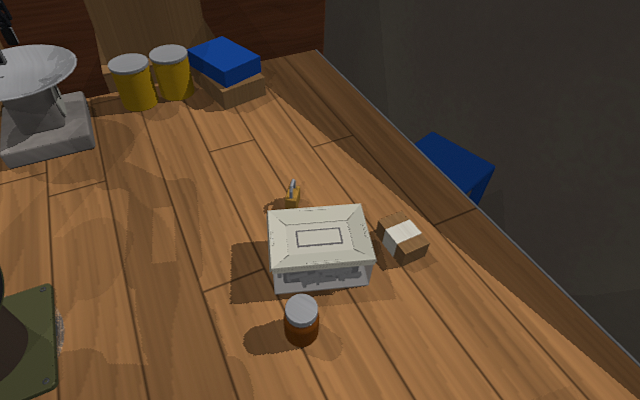

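The top view shows the lid with corners at about (357,180), (416,203), (384,289) and (321,265). The jar is at (427,284), the carton at (384,158) and the padlock at (290,223). In the side view the lid runs from (268,206) to (375,268). Next I'll measure the lid.

```bash
cat > h.py <<'E'
from plant import bot
import cv2,numpy as np
def ray(c,px,z):
    px=np.atleast_2d(np.asarray(px,float)); M=c["cam_to_world"]
    d=np.c_[px,np.ones(len(px))]@np.linalg.inv(c["K"]).T@M[:3,:3].T
    return (M[:3,3]+d*((z-M[2,3])/d[:,2:]))[:,:2]
def lid(c,seed):
    hsv=cv2.cvtColor(c["img"],cv2.COLOR_RGB2HSV)
    m=cv2.inRange(hsv,(0,0,130),(179,50,255)); m=cv2.morphologyEx(m,cv2.MORPH_CLOSE,np.ones((3,3)))
    m=cv2.morphologyEx(m,cv2.MORPH_OPEN,np.ones((5,5)))
    n,l=cv2.connectedComponents(m); m=(l==l[seed[1],seed[0]]).astype(np.uint8)
    return max(cv2.findContours(m,0,cv2.CHAIN_APPROX_NONE)[0],key=cv2.contourArea)[:,0]
E
python3 - <<'E'
from h import *
for n,s in(("top",(385,210)),("side",(320,220))):
    c=bot.read_camera(n);k=lid(c,s)
    print(n,cv2.boundingRect(k),cv2.approxPolyDP(k,6,True)[:,0].tolist())
    for z in(80,90):
        r=cv2.minAreaRect(ray(c,k,z).astype(np.float32));print(z,np.round(r[0],1),np.round(r[1],1),round(r[2],1))
        print(np.round(cv2.boxPoints(r)).tolist())
    # centre inner frame: dark line on panel
    if n=="top":
        for nm,p,z in(("jar",(427,283),85),("carton",(384,158),45),("padlock",(290,223),40)):print(nm,ray(c,p,z).round())
E
```

```text
top (320, 180, 95, 110) [[352, 180], [320, 264], [385, 289], [414, 202]]
80 [579.8 -64.6] [138.6 190.6] 70.9
[[467.0, -99.0], [647.0, -161.0], [693.0, -30.0], [512.0, 32.0]]
90 [578.3 -63.2] [136.7 187.9] 70.9
[[467.0, -97.0], [645.0, -159.0], [690.0, -29.0], [512.0, 32.0]]
jar [[ 487. -179.]]
carton [[ 750. -100.]]
padlock [[597.  95.]]
side (268, 204, 107, 65) [[360, 204], [268, 211], [271, 268], [374, 259]]
80 [582.6 -58. ] [136.5 187.5] 70.8
[[472.0, -92.0], [649.0, -153.0], [694.0, -24.0], [517.0, 37.0]]
90 [578.8 -64.9] [134.2 184.4] 70.8
[[470.0, -98.0], [644.0, -159.0], [688.0, -32.0], [514.0, 29.0]]
```

Emit:
{"name": "arm_command", "arguments": {
  "rot": [
    [0,0,0.105],
    [0,0,0],
    [0,0,0],
    [0,0,0],
    [0,0,0],
    [0,0,0],
    [0,0,0],
    [0,0,0],
    [0,0,0],
    [0,0,0]
  ],
  "travel": [
    [0,0,0],
    [-26,-16,0],
    [-26,-16,0],
    [-26,-16,0],
    [-26,-16,0],
    [-26,-16,0],
    [-26,-16,0],
    [-26,-16,0],
    [-26,-16,0],
    [-26,-16,0]
  ],
  "fingers": [0,0,0,0,0,0,0,0,0,0]
}}

```text
time_s: 1.03
tool_pos: [305.2, 345.6, 248.3]
eef_rot: [0.167, 0.986, -0.0, -0.0]
force: [0.5, 0.2, 0.5]
finger_gap: 0.3
gripper_force: 0.0
```

Emit:
{"name": "arm_command", "arguments": {
  "rot": [
    [0,0,0],
    [0,0,0],
    [0,0,0],
    [0,0,0],
    [0,0,0],
    [0,0,0],
    [0,0,0],
    [0,0,0],
    [0,0,0],
    [0,0,0]
  ],
  "travel": [
    [-26,-16,0],
    [-26,-16,0],
    [-26,-16,0],
    [-26,-16,0],
    [-26,-16,0],
    [-26,-16,0],
    [-26,-16,0],
    [-26,-16,0],
    [-26,-16,0],
    [-26,-16,0]
  ],
  "fingers": [0,0,0,0,0,0,0,0,0,0]
}}

```text
time_s: 1.87
tool_pos: [498.3, 109.1, 248.2]
eef_rot: [0.167, 0.986, 0.0, -0.0]
force: [-0.1, -0.5, 0.6]
finger_gap: -0.1
gripper_force: 0.0
```

Emit:
{"name": "arm_command", "arguments": {
  "rot": [
    [0,0,0],
    [0,0,0],
    [0,0,0],
    [0,0,0],
    [0,0,0],
    [0,0,0],
    [0,0,0],
    [0,0,0],
    [0,0,0],
    [0,0,0]
  ],
  "travel": [
    [-26.5,-15.6,0],
    [-26.5,-15.6,0],
    [-26.5,-15.6,0],
    [-26.5,-15.6,0],
    [-26.5,-15.6,0],
    [0,0,30],
    [0,0,30],
    [0,0,30],
    [0,0,30],
    [0,0,0]
  ],
  "fingers": [0,0,0,0,0,0,0,0,0,0]
}}

```text
time_s: 2.7
tool_pos: [592.5, -6.6, 122.2]
eef_rot: [0.167, 0.986, -0.001, -0.006]
force: [-1.1, -0.5, -1.0]
finger_gap: 0.1
gripper_force: 0.0
```

Run:
```python
from h import *
a=bot.read_camera("top")["img"][120:320,240:480];b=bot.read_camera("side")["img"][100:340,200:440]
cv2.imwrite("pics/c1.png",np.vstack([cv2.resize(a,(480,400))[:300],cv2.resize(b,(480,480))[:300]])[:,:,::-1])
print(bot.get_obs()["tool_pos"])
```

```text
[596.29633632  -6.70614358 127.41945121]
```

View pics/c1.png

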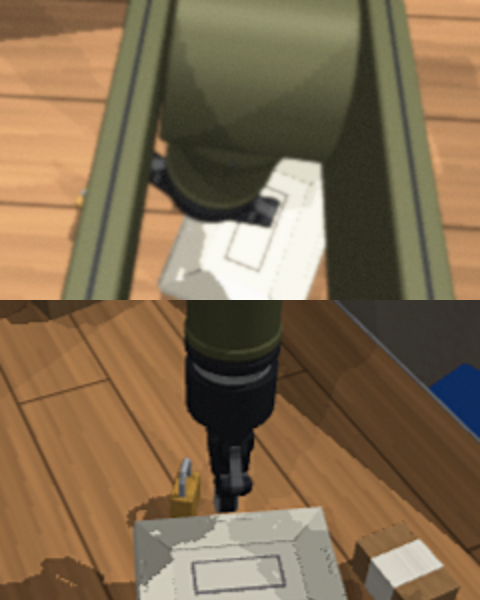

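The picture shows the closed fingertips at about side pixel (314,204). That is over the far long rim section, as planned. Next I'll descend gently.

Emit:
{"name": "arm_command", "arguments": {
  "rot": [
    [0,0,0],
    [0,0,0],
    [0,0,0],
    [0,0,0],
    [0,0,0],
    [0,0,0],
    [0,0,0],
    [0,0,0],
    [0,0,0],
    [0,0,0]
  ],
  "travel": [
    [0,0,7],
    [0,0,7],
    [0,0,2],
    [0,0,2],
    [0,0,2],
    [0,0,2],
    [0,0,2],
    [0,0,2],
    [0,0,2],
    [0,0,1]
  ],
  "fingers": [0,0,0,0,0,0,0,0,0,0]
}}

```text
time_s: 3.63
tool_pos: [598.1, -5.9, 100.4]
eef_rot: [0.167, 0.986, 0.001, 0.001]
force: [0.8, 1.3, 3.2]
finger_gap: -0.4
gripper_force: 1.6
```

Emit:
{"name": "arm_command", "arguments": {
  "rot": [
    [0,0,0],
    [0,0,0],
    [0,0,0]
  ],
  "travel": [
    [0,0,1],
    [0,0,1],
    [0,0,0]
  ],
  "fingers": [0,0,0]
}}

```text
time_s: 3.88
tool_pos: [597.1, -6.9, 97.0]
eef_rot: [0.167, 0.986, -0.0, -0.0]
force: [0.2, -0.4, 1.4]
finger_gap: 0.1
gripper_force: 0.3
```

Emit:
{"name": "arm_command", "arguments": {
  "rot": [
    [0,0,0],
    [0,0,0],
    [0,0,0]
  ],
  "travel": [
    [0,0,1],
    [0,0,0.5],
    [0,0,0]
  ],
  "fingers": [0,0,0]
}}

```text
time_s: 4.13
tool_pos: [597.1, -6.9, 96.9]
eef_rot: [0.167, 0.986, -0.0, 0.0]
force: [-1.6, 0.7, 9.0]
finger_gap: 0.3
gripper_force: 4.6
```

Emit:
{"name": "arm_command", "arguments": {
  "rot": [
    [0,0,0],
    [0,0,0],
    [0,0,0],
    [0,0,0],
    [0,0,0],
    [0,0,0],
    [0,0,0],
    [0,0,0]
  ],
  "travel": [
    [0,0,-15],
    [0,0,-15],
    [-28,-19.7,0],
    [-28,-19.7,0],
    [-28,-19.6,0],
    [0,0,7],
    [0,0,6],
    [0,0,0]
  ],
  "fingers": [0,0,0,0,0,0,0,0]
}}

```text
time_s: 4.8
tool_pos: [655.1, -90.0, 110.4]
eef_rot: [0.167, 0.986, 0.0, -0.003]
force: [-0.3, -0.2, -0.4]
finger_gap: -0.3
gripper_force: 0.0
```

Emit:
{"name": "arm_command", "arguments": {
  "rot": [
    [0,0,0],
    [0,0,0],
    [0,0,0],
    [0,0,0],
    [0,0,0],
    [0,0,0],
    [0,0,0],
    [0,0,0],
    [0,0,0],
    [0,0,0]
  ],
  "travel": [
    [0,0,2],
    [0,0,2],
    [0,0,2],
    [0,0,2],
    [0,0,2],
    [0,0,2],
    [0,0,2],
    [0,0,1],
    [0,0,1],
    [0,0,0]
  ],
  "fingers": [0,0,0,0,0,0,0,0,0,0]
}}

```text
time_s: 5.63
tool_pos: [657.3, -89.8, 97.0]
eef_rot: [0.166, 0.986, 0.0, 0.0]
force: [-0.0, 0.4, 2.0]
finger_gap: -0.0
gripper_force: 1.0
```

Emit:
{"name": "arm_command", "arguments": {
  "rot": [
    [0,0,0],
    [0,0,0],
    [0,0,0]
  ],
  "travel": [
    [0,0,0.5],
    [0,0,0.5],
    [0,0,0]
  ],
  "fingers": [0,0,0]
}}

```text
time_s: 5.88
tool_pos: [657.4, -89.8, 96.9]
eef_rot: [0.167, 0.986, 0.0, 0.0]
force: [-0.9, 0.5, 7.6]
finger_gap: 0.3
gripper_force: 3.8
```

Emit:
{"name": "arm_command", "arguments": {
  "rot": [
    [0,0,0],
    [0,0,0],
    [0,0,0],
    [0,0,0],
    [0,0,0],
    [0,0,0],
    [0,0,0],
    [0,0,0]
  ],
  "travel": [
    [0,0,-15],
    [0,0,-15],
    [28,-19.7,0],
    [28,-19.7,0],
    [28,-19.6,0],
    [0,0,7],
    [0,0,6],
    [0,0,0]
  ],
  "fingers": [0,0,0,0,0,0,0,0]
}}

```text
time_s: 6.55
tool_pos: [558.1, -118.1, 111.7]
eef_rot: [0.167, 0.986, 0.0, -0.001]
force: [0.3, -0.2, -0.2]
finger_gap: -0.0
gripper_force: 0.0
```

Emit:
{"name": "arm_command", "arguments": {
  "rot": [
    [0,0,0],
    [0,0,0],
    [0,0,0],
    [0,0,0],
    [0,0,0],
    [0,0,0],
    [0,0,0],
    [0,0,0],
    [0,0,0],
    [0,0,0]
  ],
  "travel": [
    [0,0,2],
    [0,0,2],
    [0,0,2],
    [0,0,2],
    [0,0,2],
    [0,0,2],
    [0,0,2],
    [0,0,1],
    [0,0,1],
    [0,0,0]
  ],
  "fingers": [0,0,0,0,0,0,0,0,0,0]
}}

```text
time_s: 7.38
tool_pos: [558.9, -118.1, 97.0]
eef_rot: [0.166, 0.986, 0.0, 0.0]
force: [-0.4, -1.6, 2.8]
finger_gap: 0.1
gripper_force: 1.6
```

Emit:
{"name": "arm_command", "arguments": {
  "rot": [
    [0,0,0],
    [0,0,0],
    [0,0,0]
  ],
  "travel": [
    [0,0,0.5],
    [0,0,0.5],
    [0,0,0]
  ],
  "fingers": [0,0,0]
}}

```text
time_s: 7.63
tool_pos: [558.9, -118.2, 96.9]
eef_rot: [0.167, 0.986, -0.0, 0.001]
force: [-2.6, 0.5, 10.0]
finger_gap: 0.0
gripper_force: 4.7
```

Now the front section: tool x +84, tool y +59.

Emit:
{"name": "arm_command", "arguments": {
  "rot": [
    [0,0,0],
    [0,0,0],
    [0,0,0],
    [0,0,0],
    [0,0,0],
    [0,0,0],
    [0,0,0],
    [0,0,0]
  ],
  "travel": [
    [0,0,-15],
    [0,0,-15],
    [28,19.7,0],
    [28,19.7,0],
    [28,19.6,0],
    [0,0,7],
    [0,0,6],
    [0,0,0]
  ],
  "fingers": [0,0,0,0,0,0,0,0]
}}

```text
time_s: 8.3
tool_pos: [498.4, -34.7, 111.8]
eef_rot: [0.166, 0.986, -0.0, -0.0]
force: [0.1, -0.1, -0.3]
finger_gap: -0.1
gripper_force: 0.0
```

Emit:
{"name": "arm_command", "arguments": {
  "rot": [
    [0,0,0],
    [0,0,0],
    [0,0,0],
    [0,0,0],
    [0,0,0],
    [0,0,0],
    [0,0,0],
    [0,0,0],
    [0,0,0],
    [0,0,0]
  ],
  "travel": [
    [0,0,2],
    [0,0,2],
    [0,0,2],
    [0,0,2],
    [0,0,2],
    [0,0,2],
    [0,0,2],
    [0,0,1],
    [0,0,1],
    [0,0,0]
  ],
  "fingers": [0,0,0,0,0,0,0,0,0,0]
}}

```text
time_s: 9.13
tool_pos: [498.9, -35.3, 97.0]
eef_rot: [0.167, 0.986, -0.0, 0.0]
force: [-1.0, -0.5, 2.3]
finger_gap: 0.1
gripper_force: 1.1
```

Emit:
{"name": "arm_command", "arguments": {
  "rot": [
    [0,0,0],
    [0,0,0],
    [0,0,0]
  ],
  "travel": [
    [0,0,0.5],
    [0,0,0.5],
    [0,0,0]
  ],
  "fingers": [0,0,0]
}}

```text
time_s: 9.38
tool_pos: [498.9, -35.3, 96.8]
eef_rot: [0.167, 0.986, -0.0, 0.001]
force: [-3.1, -0.2, 9.9]
finger_gap: -0.0
gripper_force: 5.0
```

Emit:
{"name": "arm_command", "arguments": {
  "rot": [
    [0,0,0],
    [0,0,0],
    [0,0,0],
    [0,0,0],
    [0,0,0],
    [0,0,0],
    [0,0,0],
    [0,0,0],
    [0,0,0],
    [0,0,0]
  ],
  "travel": [
    [0,0,-15],
    [0,0,-30],
    [0,0,-35],
    [0,0,-35],
    [0,0,-35],
    [18,30,0],
    [18,30,0],
    [18,30,0],
    [18,30,0],
    [18,30,0]
  ],
  "fingers": [0,0,0,0,0,0,0,0,0,0]
}}

```text
time_s: 10.22
tool_pos: [462.5, 137.6, 245.9]
eef_rot: [0.167, 0.986, 0.0, 0.0]
force: [1.0, -0.4, -0.2]
finger_gap: 0.2
gripper_force: 0.0
```

Emit:
{"name": "arm_command", "arguments": {
  "rot": [
    [0,0,0],
    [0,0,0],
    [0,0,0],
    [0,0,0],
    [0,0,0],
    [0,0,0]
  ],
  "travel": [
    [0,30,0],
    [0,30,0],
    [0,30,0],
    [0,30,0],
    [0,30,0],
    [0,0,0]
  ],
  "fingers": [0,0,0,0,0,0]
}}

```text
time_s: 10.72
tool_pos: [514.5, 283.2, 245.4]
eef_rot: [0.165, 0.986, 0.002, 0.001]
force: [1.0, -0.7, 0.9]
finger_gap: 0.1
gripper_force: 0.0
```

Run:
```python
from h import *
t=bot.read_camera("top");s=bot.read_camera("side")
a=t["img"][120:320,240:480];b=s["img"][160:360,220:460]
cv2.imwrite("pics/c2.png",np.vstack([cv2.resize(a,(360,300),interpolation=3),cv2.resize(b,(360,300),interpolation=3)])[:,:,::-1])
for c,p in((t,(385,210)),(s,(320,220))):
    r=cv2.minAreaRect(ray(c,lid(c,p),80).astype(np.float32));print(np.round(r[0],1),np.round(r[1],1),round(r[2],1))
print(bot.get_obs()["tool_pos"],bot.get_obs()["force"])
```

```text
[579.5 -63.9] [138.1 189.6] 70.7
[579.2 -65. ] [137.8 188.1] 70.7
[512.21538817 278.85604044 245.03689958] [ 0.46517845 -0.67698724 -0.44850581]
```

View pics/c2.png

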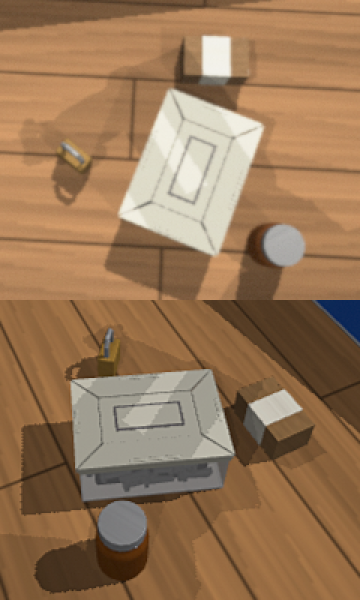

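The picture shows the lid flat with even shading on all four sections. Both views now agree on the lid at the z=80 plane: 138 x 188 mm, centred at about (579,-64). The tub and the bystanders have not moved.

```bash
python3 -c "
from plant import bot
print(bot.close_job())"
```

```text
the job is handed in; nothing more can be done
None
```

All four rim sections are pressed shut and look flush in both cameras; the tub, jar, padlock and carton have not visibly moved, and the job was handed in at about 11 s.

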